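# Close the keeper bar on a laboratory shaker

### The job

Make the shaker ready to run: first push the two jars on its platform right back into their bays, up to the rear rail, then swing the keeper bar shut in front of them until it snaps fully home in its catch. Keep the jars upright and leave everything else on the bench where it is.

Things in the scene. Friction and masses are not known exactly. Their poses are not given: they have to be found in the camera images.
- shaker: White orbital shaker fixed to the bench, 280 mm wide. Origin: on the bench under it, z up. Its open loading side, with the control step and knobs, faces its own -x (roughly the robot's right); its own +y points roughly towards the robot. Aluminium platform: y from -131 to +131 mm, x from -85 to +90 mm, top 100 mm above the bench. Control step in front: x to -175 mm, 58 mm high.
- rear_rail (a point): Middle of the rear rail (x = +75 mm on the shaker), 45 mm above the platform; axes as the shaker's. It is part of a frame of 8 mm steel rod, at this height throughout: from it three rails run forward at y = -96, 0 and +96 mm, each bent down to the platform at x = +4 mm. They make two open-fronted bays side by side, each 88 mm wide.
- bay_near (a point): On the platform's top face, middle of the bay nearer the robot: where the centre of that jar's underside belongs, 47 mm in front of the rear rail's centre line. Axes as the shaker's: the jar goes in along +x. Behind the shut keeper a jar has 3 mm of play to front and rear, 4 mm to each side.
- bay_far (a point): The same for the bay farther from the robot, next to the keeper's hinge.
- jar_near: Closed squat white jar with grey screw lid, 80 mm across, 85 mm high, 0.25 to 0.45 kg. Origin: centre of its underside. It starts on the platform straight in front of bay_near, 20 to 55 mm short of the rear rail. Too wide to grasp round the body; it slides when pushed low (20 to 50 mm above the platform).
- jar_far: The same kind of jar, in front of bay_far.
- keeper_hinge (a point): On the keeper bar's vertical hinge axis, at the bar's mid-height, 45 mm above the platform, at x = -20 mm, y = -110 mm of the shaker. Axes as the shaker's.
- keeper_tip (a point): On the keeper bar's centre line at mid-height, 228 mm from the hinge axis. The steel bar is 238 mm long, 12 mm high, 10 mm thick and swings level. A black thumb knob, 16 mm across and 20 mm high, stands on it 190 mm from the hinge. When shut, its last 25 mm lie over the catch block (top 29 mm above the platform), whose stop plate behind the bar is 54 mm high.
- keeper (a joint): Angle of the keeper bar, rad. 0: shut, against its stop, along +y of the shaker from the hinge, across both bays. It grows as the bar swings out in front (at 1.57 it points along the shaker's -x); limit 2.0. It stays where it is left. At about 0.08 its nose meets a spring ball and must be pushed over it (about 4 to 9 N at 155 mm from the hinge); past 0.035 the ball holds it shut.
- pot: Bystander: open stainless pot, 100 mm across, 80 mm high. Origin: centre of its underside.
- beaker: Bystander: open glass beaker, 72 mm across the rim, 95 mm high. Origin: centre of its underside.
- amber_bottle: Bystander: amber glass bottle with black cap, 72 mm across, 150 mm high. Origin: centre of its underside.
- bottle_brush: Bystander: bottle brush lying down, 220 mm long, with a black head 34 mm thick. Origin: near the middle of its length, at bench level.
- wash_bottle: Bystander: clear wash bottle with bent spout, 72 mm across, 175 mm high. Origin: centre of its underside.
- spatula: Bystander: black-handled spatula lying flat, 200 mm long. Origin: near the middle of its length, at bench level.
- dish: Bystander: white bowl, 100 mm across, 35 mm high. Origin: centre of its underside.
There are look-alikes about, which are no part of the job. Leave any blue look-alike of the jar_far alone.

How it is judged:
On the way:
1. both jars are pushed back into their bays (within 10 mm of the bay's middle) while the keeper bar is still open (more than 0.4 rad) (horizontal distance between jar_near and bay_near below 0.01 m and horizontal distance between jar_far and bay_far below 0.01 m and value of joint keeper above 0.4 rad), for 0.2 s.
At the end, for the whole second after the job is handed in: The keeper bar is shut past its spring ball (joint below 0.035 rad) and both jars stand upright (within 0.1 rad) and at rest in their bays, each within 10 mm of the bay's middle (horizontal distance between jar_near and bay_near below 0.01 m and horizontal distance between jar_far and bay_far below 0.01 m and angle between each of jar_near, jar_far's own z axis and vertical below 0.1 rad and value of joint keeper below 0.035 rad and linear speed of each of jar_near, jar_far below 0.02 m/s); the robot touches nothing.
It fails at once if a jar is tipped by more than 0.35 rad (angle between any of jar_near, jar_far's own z axis and vertical above 0.35 rad).
It fails at once if another thing on the bench is moved by more than 25 mm (distance of any of pot, beaker, amber_bottle, bottle_brush, wash_bottle, spatula, dish from where it was at the start of the episode above 0.025 m).
It also fails if it takes over 61 s, if anything falls off the work surface, if the arm or the gripper's body presses on something with over 40 N, if the wrist force passes 120 N, or if a joint passes its speed limit or range.

### The arm

A 6-joint arm with a two-finger parallel gripper is mounted at the origin on the work surface. World frame = base frame: x ahead of the robot, y to its left, z up, the work surface at z = 0. Lengths are in m, angles in rad, forces in N, time in s.
With the tool pointing down it reaches from about 0.3 to 0.875 m from the base axis. Payload 6.4 kg.
Tool frame: the origin (TCP) lies midway between the tips of the shut fingers; the grasp point (between the pads) lies 19 mm behind it; y points along the fingers, z is the direction in which the jaws open and shut, and the axes are right-handed (so a half turn about y gives the same grasp; the last joint's range is limited). The gripper opens to 88 mm and grips with 3 to 60 N. Pads are 18 mm wide; open, the fingers measure 123 mm over their backs; the gripper's body (75 mm by 187 mm) begins 45 mm behind the grasp point.
Start: joints at [0.92, 0.181, 1.607, -0, 1.354, -0.206], TCP at [0.247, 0.519, 0.239] pointing down, gripper open.
Joint ranges: [-2.99, 2.99], [-0.89, 2.07], [0.3, 2.58], [-1.14, 4.28], [0, 2.63], [-3.12, 3.12]. Speed limits (rad/s): [2.57, 2.57, 3.01, 3.14, 3.14, 3.14].

### API

Orientations are given as [roll, pitch, yaw] about the fixed x, y, z axes, in that order (R = Rz(yaw) Ry(pitch) Rx(roll)).
In Python, from rig import sense, get_image, camera_model, hand_in gives the robot as it stands. The module is installed in compiled form; this text tells all that it offers.
- The arm moves only by the tool drive_tool, never from a script. Its arguments are lists of equal length, an entry for each row: "delta_pos": the shift along the tool's x, y, z in units of 30 mm (1.0 is 30 mm), a list of three; "turn": the turn, a rotation vector about the tool's x, y, z in units of 5 degrees (1.0 is 5 degrees), a list of three; "grip": the opening, from -1 (shut) to 1 (fully open), so that 0 is half open. In form: {"delta_pos": [[tx, ty, tz], ...], "turn": [[rx, ry, rz], ...], "grip": [grip, ...]}. A call has 1 to 20 rows; each row is the pose to reach, as a shift and turn from the pose measured when the call began, along the tool's axes at that moment; what a row does not reach only later rows make up. A row lasts 1/12 s, in which the tool goes at most 41.7 mm and 7.16 degrees, less where a joint would pass 70% of its speed; a pose out of reach is approached as far as the arm can. A call with a gripper value outside its range is refused whole. The fingers move at their own pace and stop on an object; the grip force is fixed at half the most. Time passes only in rows, so rows that repeat a pose let the fingers close. It gives the time, the measured TCP pose, the force and the opening at its end, in the units of the state.
- sense(): the state, without advancing time (a new reading comes with each control period).
- get_image(name): name is "scene" or "top"; returns (picture, depth): 480x640x3 uint8, red, green, blue; 480x640 float32, m along the optical axis (not along the pixel's ray), 0 where there is no reading.
- camera_model(name): a dict with "camera_matrix" (3x3 intrinsics, pixels), "R" (3x3) and "t" (3): a world point X has camera coordinates R X + t. Camera axes: x right, y down, z forward; pixel columns grow to the right and rows downward; lengths in m; the calibration is good to about 2 mm. A picture is of the moment at which its call begins. camera_model takes no time and is no camera call.
- hand_in(): hands the job in, once; it reports no verdict.
The state is a dict: "clock": time; "joint_pos": joint angles; "qvel": joint speeds; "effort": joint torques, N m; "eef_pos": TCP position; "tool_rot": TCP orientation; "ft_force": force on the tool from outside, world axes, zero at the start; "ft_torque": the same for the moment, N m; "finger_gap": finger opening in m.
Only numpy, scipy, OpenCV 4.12 (cv2) and the standard library are available. Lean on these libraries where they do the work, as an engineer would, in place of code of your own. Each camera call takes 0.05 s, during which the arm holds its last target. There are 200 camera calls.

## Working session

There is one attempt and no reset: what is moved stays moved. The work goes in short steps, Python scripts to look and compute and a tool call to move; the robot and the scene stay as the last step left them, time stands still between calls to the robot, and variables do not carry over. Pictures are saved under pics/ and viewed, about 8 in all and at most 12, crops included, and the job is handed in when it is done.

Besides the shell and the picture viewer there is one more tool, called after ">>>" as a command line: name --argument value ..., lists and objects as JSON in quotes. drive_tool: Moves the arm, as the interface text tells. Its arguments: {"type":"object","properties":{"delta_pos":{"type":"array","items":{"type":"array","items":{"type":"number"}}},"turn":{"type":"array","items":{"type":"array","items":{"type":"number"}}},"grip":{"type":"array","items":{"type":"number"}}},"required":["delta_pos","turn","grip"]}

```bash
mkdir -p pics; python3 - <<'E'
from rig import *
import cv2,numpy as np
s=sense();print(s)
for n in("scene","top"):
    p,d=get_image(n);m=camera_model(n);np.savez(f"{n}0.npz",p=p,d=d,**m)
    cv2.imwrite(f"pics/{n}0.png",p[:,:,::-1]);print(n,m)
E
```

```text
{'clock': 0.0, 'joint_pos': array([ 9.19755404e-01,  1.81543307e-01,  1.60795377e+00, -1.63814249e-05,
        1.35380066e+00, -2.06279857e-01]), 'qvel': array([-6.12888499e-04, -1.20507030e-03,  9.20150479e-05,  3.04223605e-04,
        1.33817015e-03,  3.54832282e-04]), 'effort': array([ 7.44295594e-04, -4.33850813e+01, -3.41859019e+01,  7.06361281e-02,
        3.82964930e-02, -1.76975618e-04]), 'eef_pos': array([0.24704916, 0.51865259, 0.23783507]), 'tool_rot': array([-1.57246854e+00,  3.33583305e-04, -4.44757805e-01]), 'ft_force': array([ 0.08269854,  0.44267694, -0.48046001]), 'ft_torque': array([ 0.02797647, -0.01917248,  0.03190575]), 'finger_gap': 0.08823641094303876}
scene {'camera_matrix': array([[525.62643762,   0.        , 315.51256106],
       [  0.        , 525.62643762, 232.64802865],
       [  0.        ,   0.        ,   1.        ]]), 'R': array([[ 0.73877711,  0.67390121,  0.00809653],
       [ 0.50485284, -0.5454162 , -0.66906261],
       [-0.44646612,  0.49837569, -0.74316194]]), 't': array([-0.36292928, -0.20692565,  1.44031112])}
top {'camera_matrix': array([[451.99469055,   0.        , 319.52095724],
       [  0.        , 451.99469055, 238.58954195],
       [  0.        ,   0.        ,   1.        ]]), 'R': array([[-2.84444601e-02, -9.99581195e-01, -5.32417541e-03],
       [-9.78728059e-01,  2.89329096e-02, -2.03111480e-01],
       [ 2.03180460e-01, -5.66476520e-04, -9.79141144e-01]]), 't': array([-0.01074487,  0.53514334,  1.16726376])}
```

View pics/scene0.png

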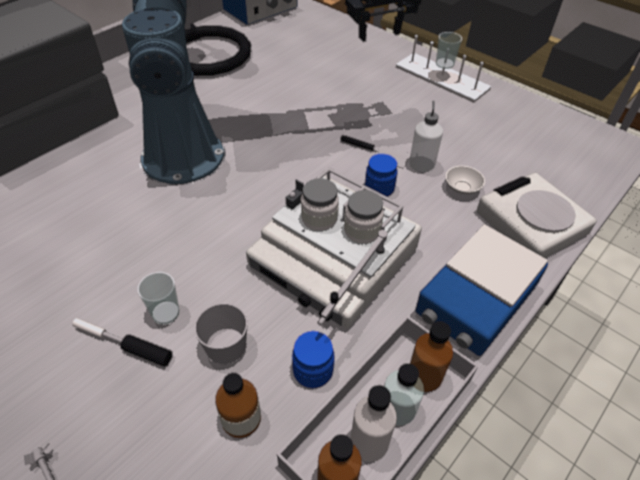

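View pics/top0.png

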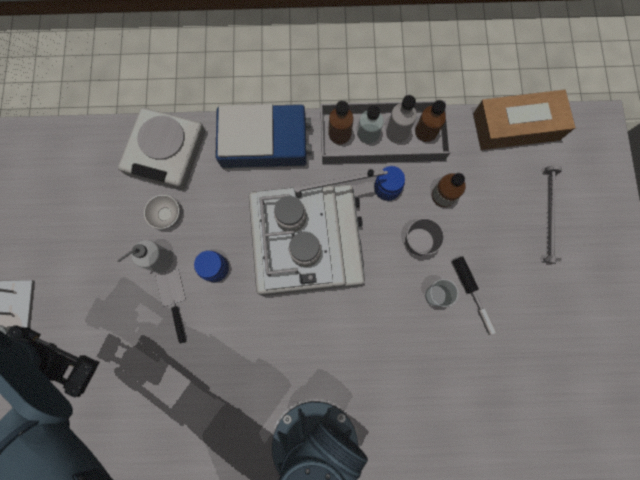

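The scene view shows the two grey-lidded jars at about (319,200) and (365,212). The keeper is open, with its tip near (325,315) and a blue look-alike beside it at (313,358). In the top view the platform is centred near (300,240), the jars are at (290,210) and (305,248), and the keeper runs from (298,193) to (385,172).

```bash
cat > h.py <<'E'
import numpy as np,cv2
from rig import *
def cloud(n,p=None,d=None):
    if d is None: p,d=get_image(n)
    m=camera_model(n);K=m["camera_matrix"];v,u=np.mgrid[:480,:640]
    c=np.stack([(u-K[0,2])/K[0,0]*d,(v-K[1,2])/K[1,1]*d,d],-1)
    return p,d,(c-m["t"])@m["R"]
def plane(n,uv,z):
    m=camera_model(n);r=m["R"].T@np.linalg.inv(m["camera_matrix"])@[*uv,1];c=-m["R"].T@m["t"]
    return c+r*(z-c[2])/r[2]
E
python3 - <<'E'
from h import *
for n in("top","scene"):
    f=np.load(n+"0.npz");p,d,W=cloud(n,f["p"],f["d"])
    X,Y,Z=W[...,0],W[...,1],W[...,2]
    roi=(d>0)&(X>.3)&(X<.75)&(abs(Y)<.25)
    print(n,"hist",[(round(a,3),int(((Z>a)&(Z<=a+.01)&roi).sum())) for a in np.arange(-.01,.21,.01)])
    for lo,hi in((.092,.108),(.050,.066),(.178,.195),(.138,.153)):
        m=(roi&(Z>lo)&(Z<hi)).astype(np.uint8)
        k,l,s,c=cv2.connectedComponentsWithStats(m)
        for i in range(1,k):
            if s[i,4]>25:
                q=W[l==i];r=cv2.minAreaRect(q[:,:2].astype(np.float32)*1000)
                print(lo,s[i,4],c[i].round(),"mean",q.mean(0).round(4),"rect",np.round(r[0]),np.round(r[1]),round(r[2],1))
for n,uv in(("top",(371,173)),("top",(385,172))):print(plane(n,uv,.15))
f=np.load("top0.npz")["p"][140:320,230:430];cv2.imwrite("pics/topc.png",cv2.resize(f[:,:,::-1],None,fx=4,fy=4,interpolation=cv2.INTER_CUBIC)[:600,:800])
E
```

```text
top hist [(np.float64(-0.01), 8924), (np.float64(0.0), 6643), (np.float64(0.01), 50), (np.float64(0.02), 84), (np.float64(0.03), 112), (np.float64(0.04), 223), (np.float64(0.05), 1725), (np.float64(0.06), 387), (np.float64(0.07), 538), (np.float64(0.08), 2482), (np.float64(0.09), 2343), (np.float64(0.1), 1625), (np.float64(0.11), 49), (np.float64(0.12), 133), (np.float64(0.13), 113), (np.float64(0.14), 708), (np.float64(0.15), 404), (np.float64(0.16), 206), (np.float64(0.17), 73), (np.float64(0.18), 1304), (np.float64(0.19), 4), (np.float64(0.2), 0)]
0.092 3522 [297. 243.] mean [0.5175 0.0324 0.0995] rect [536.  41.] [263. 175.] 4.5
0.092 416 [270. 216.] mean [0.5901 0.1015 0.0997] rect [592.  95.] [92. 47.] 4.8
0.05 101 [385. 190.] mean [ 0.6662 -0.21    0.0596] rect [ 671. -211.] [75. 32.] 53.5
0.05 1846 [349. 235.] mean [ 0.5427 -0.1067  0.057 ] rect [ 547. -107.] [279.  59.] 2.9
0.05 73 [221. 266.] mean [0.4669 0.2377 0.0603] rect [471. 240.] [68. 21.] 0.0
0.178 658 [289. 210.] mean [0.5824 0.0471 0.1845] rect [583.  47.] [70. 70.] 63.8
0.178 679 [304. 246.] mean [0.4913 0.0118 0
[... 1566 characters left out ...]
82  0.0603] rect [ 723. -222.] [13. 55.] 8.4
0.178 738 [320. 191.] mean [0.4941 0.007  0.1867] rect [491.  11.] [68. 75.] 43.1
0.178 781 [365. 203.] mean [0.5855 0.0427 0.1865] rect [584.  45.] [69. 72.] 41.9
0.138 608 [365. 204.] mean [0.564  0.0736 0.1481] rect [533.  61.] [201. 118.] 2.2
0.138 42 [299. 185.] mean [0.4188 0.0224 0.1456] rect [419.  22.] [22.  6.] 11.8
0.138 27 [345. 205.] mean [0.5349 0.0421 0.1473] rect [535.  43.] [ 7. 17.] 10.0
0.138 182 [319. 214.] mean [ 0.5117 -0.0124  0.1456] rect [507.  -6.] [79. 36.] 41.9
0.138 420 [352. 278.] mean [ 0.6699 -0.094   0.1493] rect [667. -90.] [ 16. 238.] 9.4
[ 0.68269348 -0.16305485  0.15      ]
[ 0.6843014  -0.19907064  0.15      ]
```

View pics/topc.png

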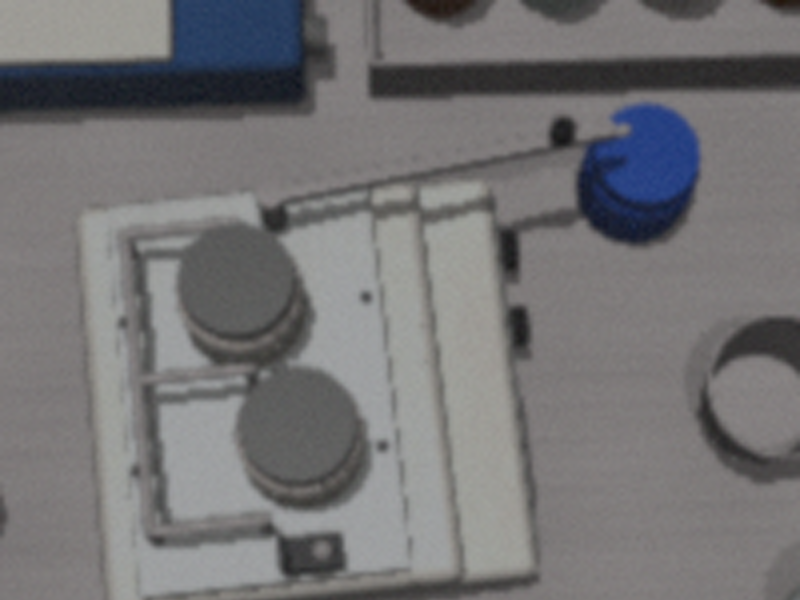

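>>> drive_tool --delta_pos '[[15.76, 0, -13.75], [15.76, 0, -13.75], [15.76, 0, -13.75], [15.76, 0, -13.75], [15.76, 0, -13.75], [15.76, 0, -13.75], [15.76, 0, -13.75], [15.76, 0, -13.75], [15.76, 0, -13.75], [15.76, 0, -13.75], [15.76, 0, -13.75], [15.76, 0, -13.75], [15.76, 0, -13.75], [15.76, 0, -13.75], [15.76, 0, -13.75], [15.76, 0, -13.75], [15.76, 0, -13.75], [15.76, 0, -13.75], [15.76, 0, -13.75], [15.76, 0, -13.75]]' --turn '[[0, 12, 0], [0, 12, 0], [0, 12, 0], [0, 12, 0], [0, 12, 0], [0, 12, 0], [0, 12, 0], [0, 12, 0], [0, 12, 0], [0, 12, 0], [0, 12, 0], [0, 12, 0], [0, 12, 0], [0, 12, 0], [0, 12, 0], [0, 12, 0], [0, 12, 0], [0, 12, 0], [0, 12, 0], [0, 12, 0]]' --grip '[-1, -1, -1, -1, -1, -1, -1, -1, -1, -1, -1, -1, -1, -1, -1, -1, -1, -1, -1, -1]'

```text
clock: 1.77
eef_pos: [0.4959, -0.0556, 0.2383]
tool_rot: [-1.572, -0.001, -1.49]
ft_force: [0.1, 0.2, -0.0]
finger_gap: 0.0003
```

>>> drive_tool --delta_pos '[[0, 1, 0], [0, 2, 0], [0, 3, 0], [0, 3.6, 0], [0, 3.6, 0], [0, 3.6, 0]]' --turn '[[0, 0, 0], [0, 0, 0], [0, 0, 0], [0, 0, 0], [0, 0, 0], [0, 0, 0]]' --grip '[-1, -1, -1, -1, -1, -1]'

```text
clock: 2.27
eef_pos: [0.4951, -0.0545, 0.13]
tool_rot: [-1.574, 0.0, -1.488]
ft_force: [0.3, 0.5, 0.4]
finger_gap: 0.0005
```

```bash
python3 - <<'E'
from h import *
s=sense();print(s["eef_pos"],s["ft_force"])
p,d,W=cloud("scene");cv2.imwrite("pics/s1.png",cv2.resize(p[130:340,220:460,::-1],None,fx=2.8,fy=2.8))
E
```

```text
[ 0.49507054 -0.05445399  0.13000594] [0.25573096 0.46639815 0.43496921]
```

View pics/s1.png

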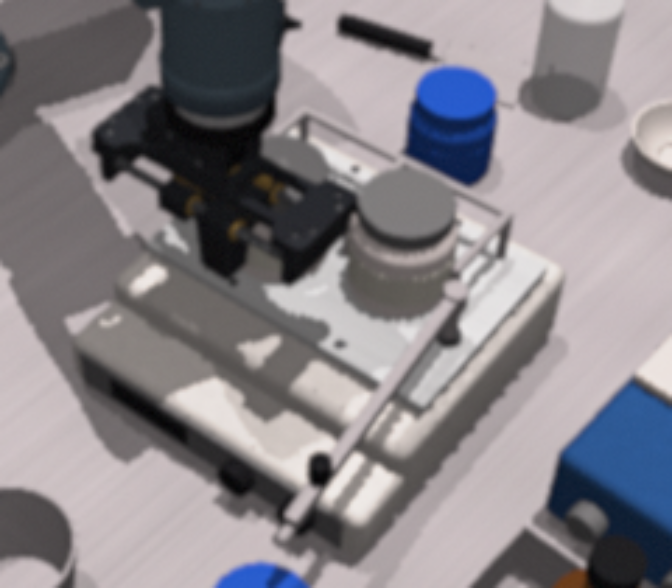

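```bash
python3 - <<'E'
from h import *
p,d,W=cloud("scene")
o=np.array([.5362,.0385]);xh=np.array([-.0785,.9969]);yh=np.array([-.9969,-.0785])
g=(p.max(-1)<75)&(d>0)
for y0 in np.arange(-.08,.2,.02):
    q=W[g];sx=(q[:,:2]-o)@xh;sy=(q[:,:2]-o)@yh
    k=(sx>-.16)&(sx<-.03)&(sy>y0)&(sy<=y0+.02)&(q[:,2]>.11)
    if k.sum()>3:print(round(y0,2),k.sum(),"z",np.percentile(q[k,2],[0,5,50]).round(3),"x",np.percentile(sx[k],[2,98]).round(3))
E
```

```text
-0.06 218 z [0.176 0.179 0.235] x [-0.124 -0.031]
-0.04 418 z [0.175 0.202 0.239] x [-0.125 -0.06 ]
-0.02 489 z [0.211 0.215 0.436] x [-0.116 -0.058]
0.0 1792 z [0.112 0.214 0.37 ] x [-0.125 -0.064]
0.02 1813 z [0.111 0.172 0.344] x [-0.158 -0.052]
0.04 982 z [0.117 0.152 0.339] x [-0.159 -0.039]
0.06 715 z [0.141 0.21  0.361] x [-0.155 -0.031]
0.08 316 z [0.21  0.233 0.445] x [-0.146 -0.108]
0.1 314 z [0.21  0.215 0.447] x [-0.134 -0.093]
0.12 523 z [0.199 0.207 0.242] x [-0.125 -0.064]
0.14 394 z [0.441 0.454 0.52 ] x [-0.113 -0.031]
0.16 576 z [0.451 0.468 0.511] x [-0.103 -0.031]
0.18 261 z [0.46  0.469 0.512] x [-0.095 -0.035]
0.2 181 z [0.468 0.478 0.514] x [-0.086 -0.076]
```

>>> drive_tool --delta_pos '[[-0.2, 0, 0], [-0.35, 0, 0], [-0.5, 0, 0], [-0.65, 0, 0], [-0.8, 0, 0], [-0.95, 0, 0], [-1.1, 0, 0], [-1.25, 0, 0], [-1.4, 0, 0], [-1.55, 0, 0], [-1.7, 0, 0], [-1.85, 0, 0], [-2.0, 0, 0], [-2.1, 0, 0], [-2.2, 0, 0], [-2.2, 0, 0]]' --turn '[[0, 0, 0], [0, 0, 0], [0, 0, 0], [0, 0, 0], [0, 0, 0], [0, 0, 0], [0, 0, 0], [0, 0, 0], [0, 0, 0], [0, 0, 0], [0, 0, 0], [0, 0, 0], [0, 0, 0], [0, 0, 0], [0, 0, 0], [0, 0, 0]]' --grip '[-1, -1, -1, -1, -1, -1, -1, -1, -1, -1, -1, -1, -1, -1, -1, -1]'

```text
clock: 3.7
eef_pos: [0.4912, 0.0111, 0.1317]
tool_rot: [-1.57, -0.001, -1.489]
ft_force: [1.1, -0.9, 0.2]
finger_gap: 0.0005
```

```bash
cat >> h.py <<'E'
o=np.array([.5362,.0385]);xh=np.array([-.0785,.9969]);yh=np.array([-.9969,-.0785])
def S(q): q=np.asarray(q)[...,:2]-o; return np.stack([q@xh,q@yh],-1)
def jars(n):
    p,d,W=cloud(n);s=S(W)
    m=((d>0)&(W[...,2]>.178)&(W[...,2]<.193)&(abs(s[...,0])<.09)&(abs(s[...,1])<.11)&(p.min(-1)>60)).astype(np.uint8)
    k,l,st,c=cv2.connectedComponentsWithStats(m)
    for i in range(1,k):
        if st[i,4]>60:
            q=s[l==i];e=cv2.minEnclosingCircle(q.astype(np.float32)*1000);print(n,st[i,4],"mean",(q.mean(0)*1000).round(1),"circ",np.round(e[0],1),round(e[1],1),"z",W[l==i][:,2].mean().round(4))
    return p
E
python3 - <<'E'
from h import *
s=sense();print(S(s["eef_pos"])*1000,s["ft_force"])
p=jars("top");jars("scene")
E
```

```text
[-23.74925925  47.03295175] [ 1.10014116 -0.91270252  0.21323854]
top 333 mean [39.2 52.1] circ [39.  52.7] 31.7 z 0.1845
scene 513 mean [  4.3 -57.2] circ [  3.1 -48. ] 37.0 z 0.1871
```

>>> drive_tool --delta_pos '[[-0.06, 0, 0], [-0.12, 0, 0], [-0.12, 0, 0]]' --turn '[[0, 0, 0], [0, 0, 0], [0, 0, 0]]' --grip '[-1, -1, -1]'

```text
clock: 4.05
eef_pos: [0.4906, 0.0146, 0.1314]
tool_rot: [-1.571, -0.001, -1.489]
ft_force: [1.0, -0.9, 0.2]
finger_gap: 0.0001
```

>>> drive_tool --delta_pos '[[0.7, 0, 0], [1.7, 0, 0], [2.6, 0, 0.8], [2.6, 0, 1.8], [2.6, 0, 2.8], [2.6, 0, 3.15], [2.6, 0, 3.15], [2.6, 0, 3.15]]' --turn '[[0, 0, 0], [0, 0, 0], [0, 0, 0], [0, 0, 0], [0, 0, 0], [0, 0, 0], [0, 0, 0], [0, 0, 0]]' --grip '[-1, -1, -1, -1, -1, -1, -1, -1]'

```text
clock: 4.72
eef_pos: [0.5906, -0.055, 0.1308]
tool_rot: [-1.572, -0.0, -1.488]
ft_force: [-1.2, -0.1, -0.3]
finger_gap: 0.0004
```

```bash
python3 - <<'E'
from h import *
s=sense();print(S(s["eef_pos"])*1000,s["ft_force"])
p=jars("top");jars("scene")
cv2.imwrite("pics/t2.png",cv2.resize(p[140:320,230:430,::-1],None,fx=3.3,fy=3.3))
E
```

```text
[-97.47157828 -46.93252061] [-1.1910642  -0.11583864 -0.34788054]
top 65 mean [ 31.5 -59.6] circ [ 27.7 -58.3] 23.8 z 0.184
scene 607 mean [  4.1 -52.9] circ [  3.8 -46.4] 36.9 z 0.187
```

>>> drive_tool --delta_pos '[[-0.3, 0, 0], [-0.6, 0, 0], [-0.9, 0, 0], [-1.1, 0, 0], [-1.25, 0, 0], [-1.4, 0, 0], [-1.55, 0, 0], [-1.7, 0, 0], [-1.85, 0, 0], [-2.0, 0, 0], [-2.15, 0, 0], [-2.3, 0, 0], [-2.4, 0, 0], [-2.5, 0, 0], [-2.57, 0, 0], [-2.6, 0, 0], [-2.6, 0, 0]]' --turn '[[0, 0, 0], [0, 0, 0], [0, 0, 0], [0, 0, 0], [0, 0, 0], [0, 0, 0], [0, 0, 0], [0, 0, 0], [0, 0, 0], [0, 0, 0], [0, 0, 0], [0, 0, 0], [0, 0, 0], [0, 0, 0], [0, 0, 0], [0, 0, 0], [0, 0, 0]]' --grip '[-1, -1, -1, -1, -1, -1, -1, -1, -1, -1, -1, -1, -1, -1, -1, -1, -1]'

```text
clock: 6.23
eef_pos: [0.5834, 0.023, 0.1309]
tool_rot: [-1.573, 0.0, -1.488]
ft_force: [0.4, -0.0, 0.4]
finger_gap: 0.0005
```

>>> drive_tool --delta_pos '[[0.7, 0, 0], [1.7, 0, 0], [2.7, -1, 0], [3.7, -2.2, 0], [4.7, -3.4, 0], [5.5, -4, 0], [5.5, -4, 0], [5.5, -4, 0]]' --turn '[[0, 0, 0], [0, 0, 0], [0, 0, 0], [0, 0, 0], [0, 0, 0], [0, 0, 0], [0, 0, 0], [0, 0, 0]]' --grip '[-1, -1, -1, -1, -1, -1, -1, -1]'

```text
clock: 6.9
eef_pos: [0.5981, -0.1431, 0.2527]
tool_rot: [-1.569, -0.001, -1.491]
ft_force: [0.3, -0.4, -0.8]
finger_gap: 0.0009
```

```bash
python3 - <<'E'
from h import *
s=sense();print(S(s["eef_pos"])*1000,s["eef_pos"],s["ft_force"])
p=jars("top");q=jars("scene")
cv2.imwrite("pics/t2.png",np.hstack([cv2.resize(a[...,::-1],None,fx=2,fy=2) for a in(p[140:320,230:430],q[150:330,240:440])]))
E
```

```text
[-185.87010051  -47.40756964] [ 0.59805315 -0.14307752  0.2527032 ] [ 0.31489108 -0.43126331 -0.75505085]
top 651 mean [ 30.9 -44.9] circ [ 30.8 -45.3] 36.0 z 0.1845
top 623 mean [32.2 45.8] circ [30.4 47.2] 36.0 z 0.1844
scene 501 mean [29.  39.7] circ [27.9 48.5] 37.6 z 0.1871
scene 655 mean [ 30.1 -46.7] circ [ 30.  -45.8] 37.4 z 0.187
```

View pics/t2.png

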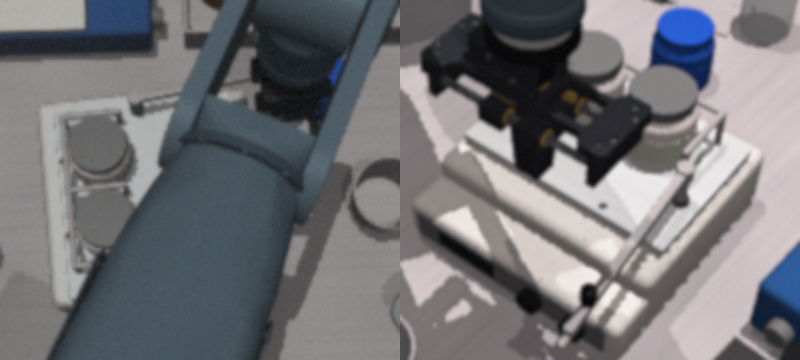

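The top view shows both jars at the rear rail (lid centres x≈30 mm on the shaker). In the scene crop the keeper is still open. Next I plan the sweep of the bar.

```bash
cat > plan.py <<'E'
from h import *
from scipy.spatial.transform import Rotation as Ro
def c(th,ex=0,r=.15):
    u=np.array([np.cos(th),np.sin(th)]);h=.005+.009*abs(u[0])+.0175*abs(u[1])+ex
    return np.array([-.02,-.11])+r*np.array([-np.sin(th),np.cos(th)])-h*u
def W(s,z): return np.r_[o+s[0]*xh+s[1]*yh,z]
s=sense();R=Ro.from_euler("xyz",s["tool_rot"]).as_matrix()
def units(s_,z): return ((R.T@(W(s_,z)-s["eef_pos"]))/.03).round(2).tolist()
E
python3 - <<'E'
from plan import *
print(units(c(1.676,.018),.25),units(c(1.676,.018),.134),W(c(1.676,.018),.134))
p,d,C=cloud("top");m=(d>0)&(C[...,0]>.69)&(C[...,0]<.84)&(C[...,1]<-.03)&(C[...,1]>-.22)
for a in np.arange(.69,.84,.02):
    k=m&(C[...,0]>a)&(C[...,0]<a+.02);print(round(a,2),np.percentile(C[k][:,2],[50,98]).round(3))
E
```

```text
[-0.59, -0.03, 4.03] [-0.59, 3.83, 4.04] [ 0.71549294 -0.11271835  0.134     ]
0.69 [-0.001  0.005]
0.71 [0.    0.005]
0.73 [-0.     0.006]
0.75 [0.    0.059]
0.77 [0.034 0.061]
0.79 [0.004 0.061]
0.81 [0.015 0.109]
0.83 [0.084 0.125]
```

Everything around there is below 0.13 m, so the way is clear. I'll move over, then descend.

>>> drive_tool --delta_pos '[[-0.2, 0, 1.3], [-0.4, 0, 2.6], [-0.59, 0, 4.04], [-0.59, 0, 4.04], [-0.59, 0, 4.04], [-0.59, 1.2, 4.04], [-0.59, 2.4, 4.04], [-0.59, 3.4, 4.04], [-0.59, 3.83, 4.04], [-0.59, 3.83, 4.04], [-0.59, 3.83, 4.04]]' --turn '[[0, 0, 0], [0, 0, 0], [0, 0, 0], [0, 0, 0], [0, 0, 0], [0, 0, 0], [0, 0, 0], [0, 0, 0], [0, 0, 0], [0, 0, 0], [0, 0, 0]]' --grip '[-1, -1, -1, -1, -1, -1, -1, -1, -1, -1, -1]'

```text
clock: 7.97
eef_pos: [0.7144, -0.1117, 0.1339]
tool_rot: [-1.576, 0.003, -1.487]
ft_force: [0.6, 0.1, 0.2]
finger_gap: 0.0004
```

```bash
python3 - <<'E'
from plan import *
print(s["eef_pos"],s["ft_force"])
for t in np.arange(1.65,-.01,-.075): print(round(t,3),units(c(t),.134))
E
```

```text
[ 0.71439126 -0.11166894  0.13388299] [0.6022144  0.05618605 0.17174193]
1.65 [0.13, -0.0, -0.7]
1.575 [0.2, 0.0, -1.09]
1.5 [0.24, 0.0, -1.45]
1.425 [0.26, 0.01, -1.81]
1.35 [0.25, 0.01, -2.18]
1.275 [0.22, 0.01, -2.54]
1.2 [0.15, 0.01, -2.91]
1.125 [0.06, 0.01, -3.28]
1.05 [-0.06, 0.02, -3.64]
0.975 [-0.21, 0.02, -3.99]
0.9 [-0.39, 0.02, -4.33]
0.825 [-0.6, 0.02, -4.66]
0.75 [-0.83, 0.03, -4.98]
0.675 [-1.09, 0.03, -5.28]
0.6 [-1.38, 0.03, -5.56]
0.525 [-1.69, 0.03, -5.82]
0.45 [-2.02, 0.03, -6.05]
0.375 [-2.38, 0.04, -6.26]
0.3 [-2.75, 0.04, -6.44]
0.225 [-3.13, 0.04, -6.59]
0.15 [-3.53, 0.04, -6.71]
0.075 [-3.94, 0.04, -6.79]
0.0 [-4.36, 0.04, -6.84]
```

>>> drive_tool --delta_pos '[[0.13, 0, -0.4], [0.13, 0, -0.7], [0.2, 0, -1.09], [0.24, 0, -1.45], [0.26, 0, -1.81], [0.25, 0, -2.18], [0.22, 0, -2.54], [0.15, 0, -2.91], [0.06, 0, -3.28], [-0.06, 0, -3.64], [-0.21, 0, -3.99], [-0.39, 0, -4.33], [-0.6, 0, -4.66], [-0.83, 0, -4.98], [-1.09, 0, -5.28], [-1.38, 0, -5.56], [-1.69, 0, -5.82], [-1.69, 0, -5.82]]' --turn '[[0, 0, 0], [0, 0, 0], [0, 0, 0], [0, 0, 0], [0, 0, 0], [0, 0, 0], [0, 0, 0], [0, 0, 0], [0, 0, 0], [0, 0, 0], [0, 0, 0], [0, 0, 0], [0, 0, 0], [0, 0, 0], [0, 0, 0], [0, 0, 0], [0, 0, 0], [0, 0, 0]]' --grip '[-1, -1, -1, -1, -1, -1, -1, -1, -1, -1, -1, -1, -1, -1, -1, -1, -1, -1]'

```text
clock: 9.47
eef_pos: [0.5361, -0.0747, 0.1373]
tool_rot: [-1.573, 0.002, -1.486]
ft_force: [0.0, -0.1, -1.3]
finger_gap: 0.0003
```

```bash
python3 - <<'E'
from plan import *
print(S(s["eef_pos"])*1000,s["eef_pos"],s["ft_force"])
for t in (.45,.375,.3,.225,.15,.1,.05,0,-.03,-.06): print(round(t,3),units(c(t),.134))
p=jars("top");q=jars("scene")
cv2.imwrite("pics/t3.png",cv2.resize(q[150:330,240:440,::-1],None,fx=3,fy=3))
E
```

```text
[-112.83525853    8.93924031] [ 0.53614604 -0.07469038  0.13728353] [ 0.01935464 -0.14312467 -1.25471642]
0.45 [-0.3, 0.11, -0.24]
0.375 [-0.65, 0.11, -0.44]
0.3 [-1.02, 0.11, -0.62]
0.225 [-1.41, 0.11, -0.77]
0.15 [-1.81, 0.11, -0.89]
0.1 [-2.08, 0.12, -0.95]
0.05 [-2.36, 0.12, -0.99]
0 [-2.63, 0.12, -1.02]
-0.03 [-2.77, 0.12, -1.03]
-0.06 [-2.9, 0.12, -1.04]
top 654 mean [ 30.9 -44.8] circ [ 31.3 -45.6] 36.0 z 0.1845
top 348 mean [43.7 42. ] circ [34.2 45. ] 35.6 z 0.1844
scene 461 mean [31.6 39.1] circ [30.5 46.2] 37.7 z 0.1871
scene 696 mean [ 27.7 -46.1] circ [ 28.2 -44.6] 37.7 z 0.1871
```

View pics/t3.png

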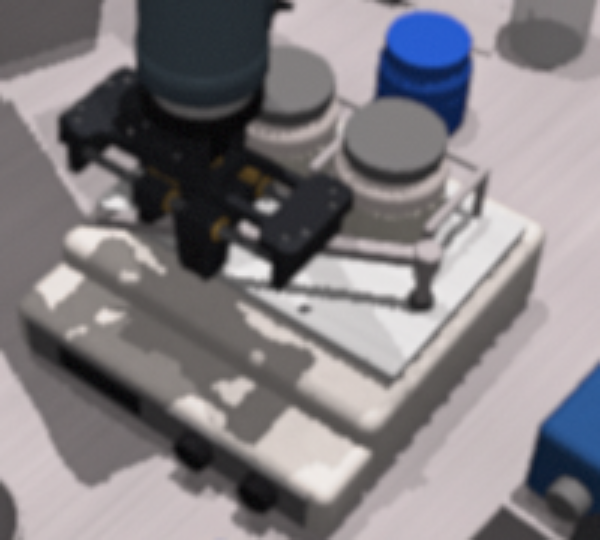

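The bar follows the finger at about 0.53 rad, and the jars are undisturbed. I'll continue to just short of the ball.

>>> drive_tool --delta_pos '[[-0.3, 0.1, -0.24], [-0.65, 0.1, -0.44], [-1.02, 0.1, -0.62], [-1.41, 0.1, -0.77], [-1.7, 0.1, -0.86], [-1.9, 0.1, -0.92], [-2.08, 0.1, -0.95], [-2.22, 0.1, -0.97], [-2.36, 0.1, -0.99], [-2.36, 0.1, -0.99]]' --turn '[[0, 0, 0], [0, 0, 0], [0, 0, 0], [0, 0, 0], [0, 0, 0], [0, 0, 0], [0, 0, 0], [0, 0, 0], [0, 0, 0], [0, 0, 0]]' --grip '[-1, -1, -1, -1, -1, -1, -1, -1, -1, -1]'

```text
clock: 10.4
eef_pos: [0.5016, -0.0074, 0.1339]
tool_rot: [-1.573, 0.001, -1.486]
ft_force: [0.3, 0.6, 0.4]
finger_gap: 0.0005
```

```bash
python3 - <<'E'
from plan import *
print(S(s["eef_pos"])*1000,s["ft_force"])
E
```

```text
[-43.05914424  38.05646174] [0.31322263 0.55750892 0.36219409]
```

>>> drive_tool --delta_pos '[[-0.07, 0, 0], [-0.14, 0, 0], [-0.2, 0, 0], [-0.25, 0, 0], [-0.28, 0, 0], [-0.28, 0, 0]]' --turn '[[0, 0, 0], [0, 0, 0], [0, 0, 0], [0, 0, 0], [0, 0, 0], [0, 0, 0]]' --grip '[-1, -1, -1, -1, -1, -1]'

```text
clock: 10.9
eef_pos: [0.5012, -0.0007, 0.134]
tool_rot: [-1.573, -0.002, -1.486]
ft_force: [-0.1, -8.7, -1.7]
finger_gap: 0.0006
```

>>> drive_tool --delta_pos '[[-0.04, 0, 0], [-0.08, 0, 0], [-0.08, 0, 0]]' --turn '[[0, 0, 0], [0, 0, 0], [0, 0, 0]]' --grip '[-1, -1, -1]'

```text
clock: 11.15
eef_pos: [0.5012, -0.0007, 0.134]
tool_rot: [-1.573, -0.007, -1.486]
ft_force: [-0.5, -11.5, -1.7]
finger_gap: 0.0005
```

>>> drive_tool --delta_pos '[[-0.1, 0, 0], [-0.2, 0, 0], [-0.3, 0, 0], [-0.3, 0, 0]]' --turn '[[0, 0, 0], [0, 0, 0], [0, 0, 0], [0, 0, 0]]' --grip '[-1, -1, -1, -1]'

```text
clock: 11.48
eef_pos: [0.5012, -0.0002, 0.1343]
tool_rot: [-1.574, -0.023, -1.486]
ft_force: [-1.6, -38.8, -5.1]
finger_gap: 0.0002
```

>>> drive_tool --delta_pos '[[0.3, 0, 0], [1, 0, 0], [2, -0.5, 0], [3, -1.5, 0], [4, -2.7, 0], [5, -4, 0], [6, -4.5, 0], [7, -4.5, 0], [8, -4.5, 0], [9, -4.5, 0], [10, -4.5, 0], [11, -4.5, 0], [12, -4.5, 0], [13, -4.5, 0], [13, -4.5, 0], [13, -4.5, 0]]' --turn '[[0, 0, 0], [0, 0, 0], [0, 0, 0], [0, 0, 0], [0, 0, 0], [0, 0, 0], [0, 0, 0], [0, 0, 0], [0, 0, 0], [0, 0, 0], [0, 0, 0], [0, 0, 0], [0, 0, 0], [0, 0, 0], [0, 0, 0], [0, 0, 0]]' --grip '[-1, -1, -1, -1, -1, -1, -1, -1, -1, -1, -1, -1, -1, -1, -1, -1]'

```text
clock: 12.82
eef_pos: [0.5339, -0.3867, 0.2773]
tool_rot: [-1.575, -0.022, -1.488]
ft_force: [0.2, -1.1, 0.4]
finger_gap: 0.0005
```

```bash
python3 - <<'E'
from h import *
p=jars("top");q=jars("scene")
for n in("top","scene"):
    p_,d,C=cloud(n);s=S(C);m=(d>0)&(C[...,2]>.142)&(C[...,2]<.155)&(s[...,0]>-.045)&(s[...,0]<-.008)&(s[...,1]>-.1)&(s[...,1]<.125)
    a=s[m];f=np.polyfit(a[:,1],a[:,0],1);print(n,m.sum(),"theta",-f[0],"x at hinge",f[1]-.11*f[0])
cv2.imwrite("pics/t4.png",np.hstack([cv2.resize(a[...,::-1],None,fx=2,fy=2,interpolation=cv2.INTER_CUBIC) for a in(p[150:330,230:430],q[150:330,240:440])]))
E
```

```text
top 654 mean [ 30.8 -44.7] circ [ 31.  -45.4] 36.0 z 0.1844
top 690 mean [29.9 48. ] circ [30.2 47. ] 36.3 z 0.1846
scene 642 mean [26.9 46.7] circ [29.1 47.6] 37.0 z 0.1871
scene 703 mean [ 27.8 -46.1] circ [ 30.9 -45.7] 37.8 z 0.187
top 328 theta 0.0035330366892305344 x at hinge -0.019713019874729124
scene 654 theta 0.0030613388842929135 x at hinge -0.021937565022465123
```

View pics/t4.png

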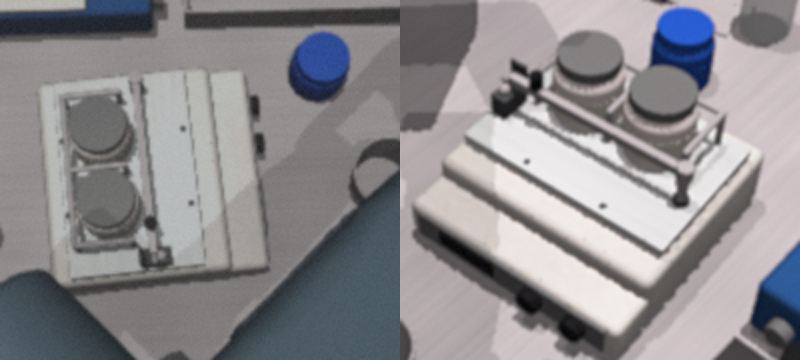

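The keeper bar lies parallel to the rail across both bays (about 0.003 rad), with its nose in the catch. Both jars stand behind it, and the robot is clear.

```bash
python3 -c "
from rig import *
print(hand_in())"
```

```text
the job is handed in; nothing more can be done
None
```

The job is done and handed in at about 13 s of the 61 s allowed. I pushed both jars back with the shut fingers, sweeping the near jar first and then the far one. I then swung the keeper bar shut until it met its hard stop.

What the last checks showed:
- **Keeper:** the fitted angle is about 0.003 rad in both views, against a limit of 0.035 rad. The final push peaked at about 39 N read at the wrist. That is just under the 40 N limit, which applies to the arm and the gripper's body; the contact here was the fingertips.
- **Jars:** both stand level. The lid centres are about 3 mm from the bays' middles; the two views agree within about 1 mm on the circle fits and 3 mm on the mean positions.
- **Other things on the bench:** I measured no bystander at the end, but the planned paths stayed clear of them and no unexpected force appeared.
- **Robot:** it stands clear of everything.

Nothing failed. The "both jars in while the keeper is open" state was confirmed from the images before the bar was moved.

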